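# Thread the return spring onto the slotted guide post

### The arm

A 6-joint arm with a two-finger parallel gripper is mounted at the origin on a cart in front of the work surface, level with it; the furniture and walls round the work are solid. World frame = base frame: x ahead of the robot, y to its left, z up, the work surface at z = 0. Lengths are in m, angles in rad, forces in N, time in s.
With the tool pointing down it reaches from about 0.325 to 0.775 m from the base axis. Payload 5.5 kg.
Tool frame: the origin (TCP) lies midway between the tips of the shut fingers; the grasp point (between the pads) lies 19 mm behind it; z points along the fingers, y is the line along which they close (so a half turn about z gives the same grasp; the last joint's range is limited). The gripper opens to 88 mm and grips with 3 to 60 N. Pads are 20 mm wide; open, the fingers measure 115 mm over their backs; the gripper's body (75 mm by 178 mm) begins 61 mm behind the grasp point.
Start: joints at [1.11, 0.091, 1.231, -0, 1.82, -0.057], TCP at [0.236, 0.552, 0.185] pointing down, gripper open.
Joint ranges: [-2.87, 2.87], [-0.86, 2.18], [0.17, 2.46], [-1.51, 4.65], [0.06, 2.69], [-2.65, 2.65]. Speed limits (rad/s): [2.57, 2.57, 3.01, 3.14, 3.14, 3.14].

### API

Orientations are given as [roll, pitch, yaw] about the fixed x, y, z axes, in that order (R = Rz(yaw) Ry(pitch) Rx(roll)).
In Python, from workcell import telemetry, vision, ticket gives the robot as it stands. The module is installed in compiled form; this text tells all that it offers.
- The arm moves only by the tool send_rows, never from a script. Its argument "moves" is a list of rows, each a list of 4 numbers: the shift along the tool's x, y, z in mm, then the turn about the tool's z in rad. A call has 1 to 5 rows; each row is the pose to reach, as a shift and turn from the pose commanded when the call began, along the tool's axes at that moment; what a row does not reach only later rows make up. A row lasts 1/8 s, in which the tool goes at most 62.5 mm and 10.7 degrees, less where a joint would pass 70% of its speed; a pose out of reach is approached as far as the arm can. A call with a gripper value outside its range is refused whole. "jaw" is the finger opening in mm, from 0 to 87.8, set as the call begins (left out, the last holds). The fingers move at their own pace and stop on an object; the grip force is fixed at half the most. Time passes only in rows, so rows that repeat a pose let the fingers close. It gives the time, the measured TCP pose, the force, the opening and the grip force at its end, in the units of the state.
- telemetry.get_state(): the state, without advancing time (a new reading comes with each control period).
- vision.read_camera(name): name is "side" or "top"; returns the picture (400x640x3 uint8, blue, green, red); there is no depth.
- vision.calibration(name): a dict with "camera_matrix" (3x3 intrinsics, pixels), "k1" (the pictures are not rectified: a ray, as slopes to the right and down, at radius r is drawn at 1 + k1 r^2 times it, then the intrinsics apply), "R" (3x3) and "t" (3): a world point X has camera coordinates R X + t. Camera axes: x right, y down, z forward; pixel columns grow to the right and rows downward; lengths in m; the calibration is good to about 2 mm. A picture is of the moment at which its call begins. calibration takes no time and is no camera call.
- ticket.hand_in(): hands the job in; it is judged then, once.
Trained networks look in the newest picture that a camera, given by its name, has taken for a name from the list of things; names that differ only in an ending like _2 or _b are one class to them, and where a whole thing is asked for, a point or a joint stands for the part that bears it (a point fixed in the world has none). Each returns a list of dicts, best first, with "conf" (0 to 1); they miss things now and then, are a little off and sometimes report something else, mostly with a low value. They report only what shows in the picture. A call takes as long as a camera call. They do not tell look-alikes from the thing itself.
- vision.boxes_of(camera, label): "location" ([x, y, z] in m, in world coordinates, good to about 4 mm: the middle of the surface that is visible of it).
- vision.outline_of(camera, label): "region" (400x640 bool, what is visible of it).
The state is a dict: "time_s": time; "qpos": joint angles; "qvel": joint speeds; "effort": joint torques, N m; "position": TCP position; "tcp_rot": TCP orientation; "force": force on the tool from outside, world axes, zero at the start; "torque": the same for the moment, N m; "gripper_width": finger opening in m; "finger_force": force on a finger pad.
Only numpy, scipy, OpenCV 4.12 (cv2) and the standard library are available. Lean on these libraries where they do the work, as an engineer would, in place of code of your own. Each camera call takes 0.05 s, during which the arm holds its last target. There are 200 camera calls.

### The job

Fit the loose return spring onto the upright guide post, tang end down, until its bottom coil sits fully home on the post's flange, then let go of it. The tang will snag on the two slotted collars on the way: do not force it there, but keep a light pressure and twist the spring until it drops into the slot, never pressing down on it with more than about 10 N. Leave the loose collet, T-nut and spanner where they are.

Things in the scene. Friction and masses are not known exactly. Their poses are not given: they have to be found in the camera images.
- spring: Bright steel compression spring standing upright on the bench beside the wooden case: outer diameter 34, inner 26, length 72, wire 4, about 130 g. Origin: centre of its bottom end; z up its axis, x from the axis to the tang. The tang is the wire's bottom end, 4.4 wide, flattened, bent straight inward 0.5 to 4.5 above the bottom, reaching in to 8 from the axis.
- spring_head (a point): Centre of the spring's top end, 72 above its bottom. The top 22 are closed coils: grip there. The coils below close up when pressed, about 1.5 N per mm, at most 16 mm. It does not give in twist: the foot turns with the top.
- spring_top (a joint): How far the upper stretch of the spring's coils has closed, in m: 0 when free, growing as the spring is pressed endwise, 3 N per mm (the lower stretch closes by as much again).
- post: Fixed upright guide post, round dark flange of diameter 72, 12 thick. Origin: centre of the flange's underside on the bench; z up, x towards the light index mark on the flange. Heights over the origin: flange 0 to 12; lower collar 12 to 46; bare neck, diameter 12, 46 to 64, where the tang can turn freely; upper collar 64 to 80; bare pointed tip, diameter 12, up to 94.
- upper_top (a point): Centre of the upper collar's top face, 80 over the bench. Both collars: outer diameter 23, one lengthwise slot 6 wide, open to the 12 mm core, the only way through for the tang. They cannot be turned. Slot angles differ every time and are not reported: this slot lies 0.2 to 1.35 rad counter-clockwise (from above) of the post's x.
- lower_top (a point): Centre of the lower collar's top face, 46 over the bench. Its slot lies 0.2 to 1.35 rad clockwise (from above) of the post's x axis; the exact angle must be felt for.
- post_seat (a point): Centre of the flange's top face, 12 above the bench, where the spring's bottom end must finally rest.
- collet: Loose grey spring collet, bystander, diameter 33, 46 high, origin at the centre of its underside.
- spanner: Loose small bright open-ended spanner lying flat, bystander, 154 x 31 x 8, origin at the centre of its underside.
- tnut: Loose small grey stepped T-nut, bystander, 28 x 28 x 18, origin at the centre of its underside.
Not all that is in view belongs to the job. Several things have the shape of the spring; the one meant has the colours described above.

How it is judged:
By the outcome, as a careful person would: the job done as asked, in the order asked, and still so for the second after the job is handed in, with the robot touching nothing.
It also fails if it takes over 61 s, if anything falls off the work surface, if the arm or the gripper's body presses on something with over 40 N, if the wrist force passes 120 N, or if a joint passes its speed limit or range.

## Working session

There is one attempt and no reset: what is moved stays moved. The work goes in short steps, Python scripts to look and compute and a tool call to move; the robot and the scene stay as the last step left them, time stands still between calls to the robot, and variables do not carry over. Pictures are saved under pics/ and viewed, at most 10 in all, crops included, and the job is handed in when it is done.

Besides the shell and the picture viewer there is one more tool, called after "Emit:" as name(argument=value, ...), one argument or row to a line, values as JSON. send_rows: Moves the arm, as the interface text tells. Its arguments: {"type":"object","properties":{"moves":{"type":"array","items":{"type":"array","items":{"type":"number"}}},"jaw":{"type":"number"}},"required":["moves"]}

```bash
mkdir -p pics
cat > h.py <<'E'
import numpy as np, cv2
from workcell import telemetry, vision, ticket
def ray(cam,u,v):
    c=vision.calibration(cam);K=np.array(c["camera_matrix"]);R=np.array(c["R"]);t=np.array(c["t"])
    d=np.array([(u-K[0,2])/K[0,0],(v-K[1,2])/K[1,1]]);s=d.copy()
    for _ in range(20): s=d/(1+c["k1"]*(s@s))
    return -R.T@t, R.T@np.array([s[0],s[1],1])
def at_z(cam,u,v,z):
    o,d=ray(cam,u,v);return o+d*(z-o[2])/d[2]
def proj(cam,X):
    c=vision.calibration(cam);K=np.array(c["camera_matrix"]);p=np.array(c["R"])@np.array(X)+np.array(c["t"])
    s=p[:2]/p[2];s=s*(1+c["k1"]*(s@s));return K[0,0]*s[0]+K[0,2],K[1,1]*s[1]+K[1,2]
E
python3 - <<'E'
from h import *
for n in("top","side"):
    cv2.imwrite(f"pics/{n}0.png",vision.read_camera(n))
    c=vision.calibration(n);print(n,-np.array(c["R"]).T@np.array(c["t"]),np.array(c["R"]).round(2).tolist())
    for l in("spring","post"):
        for b in vision.boxes_of(n,l): print(n,l,round(b["conf"],2),np.round(b["location"],3),np.round(proj(n,b["location"])))
s=telemetry.get_state();print({k:np.round(v,3).tolist() for k,v in s.items()})
E
```

```text
top [ 0.2343013  -0.00273264  1.35432641] [[-0.02, -1.0, 0.0], [-0.98, 0.02, -0.19], [0.19, -0.01, -0.98]]
top spring 0.67 [0.567 0.334 0.004] [216. 170.]
top spring 0.62 [ 0.631 -0.027  0.044] [327. 145.]
top spring 0.56 [ 0.543 -0.001  0.045] [320. 172.]
top spring 0.44 [0.322 0.167 0.061] [265. 245.]
top post 0.97 [ 0.555 -0.378  0.013] [437. 169.]
side [ 0.02830404 -0.63876893  0.73807276] [[0.79, -0.61, -0.01], [-0.41, -0.52, -0.75], [0.46, 0.6, -0.66]]
side spring 0.84 [0.326 0.156 0.053] [231. 193.]
side spring 0.8 [0.545 0.002 0.054] [330. 190.]
side spring 0.66 [ 0.628 -0.026  0.054] [359. 183.]
side post 0.58 [ 0.552 -0.393  0.016] [444. 291.]
{'time_s': 0.3, 'qpos': [1.11, 0.091, 1.231, 0.0, 1.82, -0.057], 'qvel': [0.001, -0.0, -0.003, 0.0, 0.0, 0.0], 'effort': [-0.003, -44.56, -40.589, 0.069, 0.023, -0.0], 'position': [0.236, 0.552, 0.185], 'tcp_rot': [-3.141, -0.0, 2.738], 'force': [-0.906, 0.693, 0.788], 'torque': [-0.057, 0.021, 0.032], 'finger_force': 0.0, 'gripper_width': 0.088}
```

View pics/top0.png

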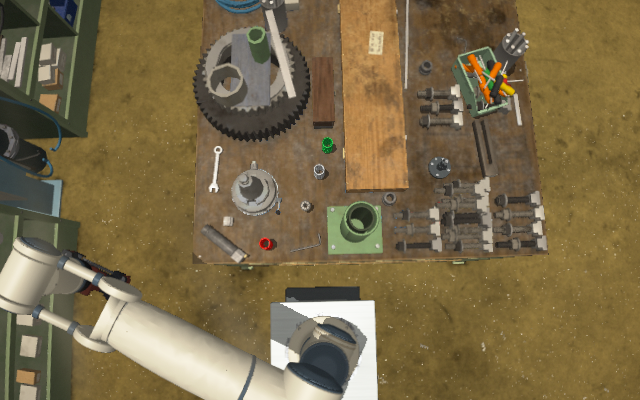

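View pics/side0.png

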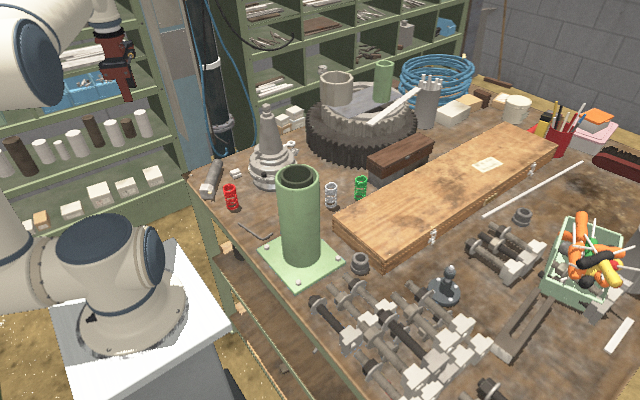

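Look-alikes: the red spring at (265,243), the green spring at (327,145) and the bright steel one at (320,172), all in the top view. The steel one matches the description, so I'll check it in a close crop with the post.

Run:
```python
from h import *
a=cv2.imread("pics/top0.png");b=cv2.imread("pics/side0.png")
f=lambda i,u,v,r=25:cv2.resize(i[v-r:v+r,u-r:u+r],(300,300),interpolation=cv2.INTER_CUBIC)
cv2.imwrite("pics/crop.png",np.vstack([np.hstack([f(a,320,172),f(a,439,167)]),np.hstack([f(b,330,193),f(b,446,285)])]))
for n in("top","side"):
    for l in("spring","post"):
        o=vision.outline_of(n,l)
        for b in o:
            ys,xs=np.where(b["region"]);print(n,l,round(b["conf"],2),xs.min(),xs.max(),ys.min(),ys.max(),xs.mean().round(1),ys.mean().round(1))
for p in([.543,0,0],[.543,0,.072],[.555,-.385,0],[.555,-.385,.012],[.555,-.385,.094]):print(p,np.round(proj("top",p),1),np.round(proj("side",p),1))
```

```text
top spring 0.64 259 272 238 249 265.4 243.5
top spring 0.52 322 332 138 153 327.1 145.2
top post 0.64 428 450 157 177 439.3 167.1
side spring 0.82 325 336 182 207 330.7 194.1
side spring 0.61 355 366 175 198 360.1 185.4
side spring 0.5 223 237 184 209 230.2 196.1
side post 0.93 428 460 266 305 445.1 287.9
[0.543, 0, 0] [319.5 175.5] [329.6 204.9]
[0.543, 0, 0.072] [319.3 170.2] [329.7 185. ]
[0.555, -0.385, 0] [438.4 169.5] [440.8 292.7]
[0.555, -0.385, 0.012] [439.4 168.6] [441.8 289.5]
[0.555, -0.385, 0.094] [446.5 162.2] [449.4 265.8]
```

View pics/crop.png

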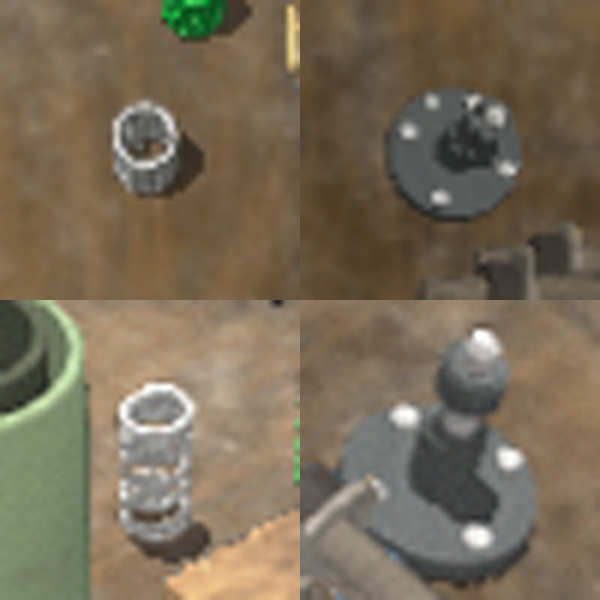

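The bright steel spring is at (319,169) top and (331,186) side; it is steel-coloured and open with no tint, so the choice stands. The post flange is at (439,167) top. It has four bolts at 90° spacing, and the extra light spot at (435.7,158.7) looks like the index mark.

Run:
```python
from h import *
o=lambda x,y,u,v:((x+.5)/6-.5+u,(y+.5)/6-.5+v)
def tri(pa,pb):
    (a,d),(b,e)=ray("top",*pa),ray("side",*pb);s=np.linalg.lstsq(np.c_[d,-e],b-a,rcond=None)[0]
    return (a+d*s[0]).round(4),(b+e*s[1]).round(4)
T=o(146,132,295,147);S=o(157,108,305,168)
print("head",at_z("top",*T,.072),at_z("side",*S,.072),tri(T,S))
F=o(155,150,414,142);G=o(138.5,181,421,260)
c=at_z("top",*F,.012);print("flange",c,at_z("side",*G,.012))
print("tip",at_z("top",*o(195,113,414,142),.094),at_z("side",*o(183,338-300,421,260),.094))
for x,y in((132,102),(110,131),(140,198),(208,168),(173,102)):
    p=at_z("top",*o(x,y,414,142),.014)-c;print(p[:2].round(4),np.arctan2(p[1],p[0]).round(2),np.hypot(*p[:2]).round(4))
for x,y in((105,115),(210,157),(178,237)):
    p=at_z("side",*o(x,y,421,260),.014)-at_z("side",*G,.012);print("s",p[:2].round(4),np.arctan2(p[1],p[0]).round(2),np.hypot(*p[:2]).round(4))
```

```text
head [0.54819324 0.00115431 0.072     ] [ 0.54379906 -0.0036131   0.072     ] (array([0.5495, 0.0012, 0.0666]), array([0.5483, 0.0019, 0.0662]))
flange [ 0.56180949 -0.38569342  0.012     ] [ 0.55769319 -0.38804506  0.012     ]
tip [ 0.56063553 -0.38424761  0.094     ] [ 0.55764837 -0.38731714  0.094     ]
[0.0262 0.0111] 0.4 0.0285
[0.0104 0.0242] 1.16 0.0263
[-0.0266  0.0106] 2.76 0.0287
[-0.0109 -0.0275] -1.95 0.0295
[ 0.0258 -0.0112] -0.41 0.0282
s [0.0125 0.0265] 1.13 0.0293
s [ 0.028  -0.0101] -0.35 0.0298
s [-0.0096 -0.0252] -1.94 0.027
```

Run:
```python
from h import *
a=cv2.imread("pics/top0.png");b=cv2.imread("pics/side0.png")
f=lambda i,u,v,r:cv2.resize(i[v-r:v+r,u-r:u+r],(400,400),interpolation=cv2.INTER_LANCZOS4)
cv2.imwrite("pics/tang.png",np.hstack([f(a,320,172,10),f(b,331,194,14)]))
for k in range(8):
    t=k*np.pi/4; p=[.546+.0105*np.cos(t),-.001+.0105*np.sin(t),.003]
    u,v=proj("top",p);x,y=proj("side",p);print(k,round((u-310+.5)*20),round((v-162+.5)*20),'|',round((x-317+.5)*14.3+400),round((y-180+.5)*14.3))
```

```text
0 204 193 | 643 326
1 158 213 | 608 313
2 140 259 | 569 320
3 160 304 | 549 343
4 207 322 | 560 370
5 253 302 | 596 383
6 271 256 | 635 376
7 251 211 | 655 352
```

View pics/tang.png

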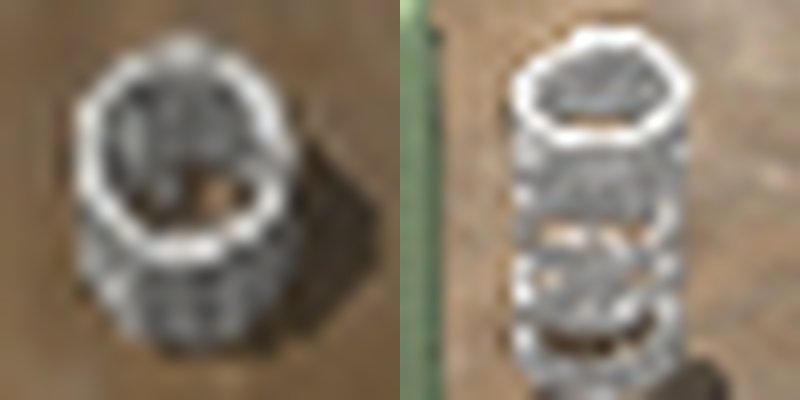

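The top interior shows a grey blob at (165,185) in the crop against the bench, so the tang probably points at about +0.4 rad in world yaw. Next I approach above the spring.

```bash
cat >> h.py <<'E'
def st(): 
    s=telemetry.get_state();print("t",round(s["time_s"],2),"p",np.round(np.array(s["position"])*1e3,1),"rpy",np.round(s["tcp_rot"],3),"q6",round(s["qpos"][5],2),"F",np.round(s["force"],1),"T",np.round(s["torque"],2),"w",round(s["gripper_width"]*1e3,1));return s
def go(x,y,z,yaw,p=None,y0=None):
    s=st();p=np.array(s["position"])if p is None else np.array(p);y0=s["tcp_rot"][2] if y0 is None else y0
    d=np.array([x,y,z])-p;c,n=np.cos(y0),np.sin(y0)
    print("shift mm",np.round(1e3*np.array([c*d[0]+n*d[1],n*d[0]-c*d[1],-d[2]]),1),"turn",round(y0-yaw,3))
E
python3 -c "
from h import *
go(.39,.275,.29,1.85)
go(.546,-.001,.16,.97,[.39,.275,.29],1.85)"
```

```text
t 0.5 p [235.7 551.7 185.4] rpy [-3.142 -0.     2.738] q6 -0.06 F [-0.5 -0.2 -0.3] T [-0.01 -0.03  0.01] w 87.6
shift mm [-250.6 -193.9 -104.6] turn 0.888
t 0.5 p [235.7 551.7 185.4] rpy [-3.142 -0.     2.738] q6 -0.06 F [-0.5 -0.2 -0.3] T [-0.01 -0.03  0.01] w 87.6
shift mm [-308.3   73.9  130. ] turn 0.88
```

Emit:
send_rows(
  moves=[
    [-40,-30,-40,0.17],
    [-85,-66,-75,0.35],
    [-130,-100,-104,0.53],
    [-176,-136,-104,0.71],
    [-222,-172,-104,0.88],
  ],
  jaw=56,
)

```text
time_s: 1.12
position: [0.3731, 0.3048, 0.2905]
tcp_rot: [3.139, -0.001, 1.852]
force: [0.1, -0.3, -0.1]
gripper_width: 0.056
finger_force: 0.0
```

```bash
python3 -c "
from h import *
go(.546,-.001,.15,.97)"
```

```text
t 1.12 p [373.1 304.8 290.5] rpy [ 3.139e+00 -1.000e-03  1.852e+00] q6 0.33 F [ 0.1 -0.3 -0.1] T [-0.02  0.04  0.05] w 56.0
shift mm [-341.8   81.1  140.5] turn 0.882
```

Emit:
send_rows(
  moves=[
    [-56,13,0,0.17],
    [-113,27,0,0.35],
    [-170,40,20,0.53],
    [-225,53,40,0.71],
    [-280,66,60,0.88],
  ],
)

```text
time_s: 1.75
position: [0.5156, 0.0547, 0.2291]
tcp_rot: [3.141, -0.001, 0.972]
force: [0.9, 0.2, 1.0]
gripper_width: 0.0562
finger_force: 0.0
```

```bash
python3 -c "
from h import *
go(.546,-.001,.110,.97)"
```

```text
t 1.75 p [515.6  54.7 229.1] rpy [ 3.141e+00 -1.000e-03  9.720e-01] q6 0.64 F [0.9 0.2 1. ] T [-0.05  0.1  -0.01] w 56.2
shift mm [-28.9  56.5 119.1] turn 0.002
```

Emit:
send_rows(
  moves=[
    [-29,56,30,0],
    [-29,56,75,0],
    [-29,56,119,0],
    [-29,56,152,0],
    [-29,56,184,0],
  ],
)

```text
time_s: 2.38
position: [0.5449, 0.001, 0.0441]
tcp_rot: [-3.141, 0.0, 0.977]
force: [-0.3, -0.7, 0.2]
gripper_width: 0.0558
finger_force: 0.0
```

Run:
```python
from h import *
st()
a=vision.read_camera("top");b=vision.read_camera("side")
f=lambda i,u,v,r=25:cv2.resize(i[v-r:v+r,u-r:u+r],(400,400),interpolation=cv2.INTER_CUBIC)
cv2.imwrite("pics/grasp.png",np.hstack([f(a,320,172),f(b,330,193)]))
```

```text
t 2.38 p [544.9   1.   44.1] rpy [-3.141  0.     0.977] q6 0.53 F [-0.3 -0.7  0.2] T [-0.05  0.05 -0.04] w 55.8
```

View pics/grasp.png

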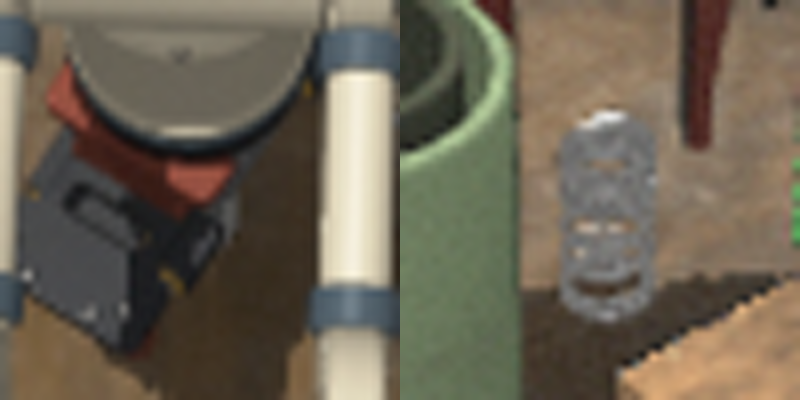

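The spring stands centred between the fingers. The right finger's inner edge is at crop (685,130) and the spring axis at (608,200). Now I close the gripper.

Emit:
send_rows(
  moves=[
    [0,0,0,0],
    [0,0,0,0],
    [0,0,0,0],
    [0,0,0,0],
  ],
  jaw=20,
)

```text
time_s: 2.98
position: [0.5455, 0.0011, 0.0463]
tcp_rot: [3.14, -0.001, 0.978]
force: [-0.0, 0.6, 1.8]
gripper_width: 0.0212
finger_force: 0.0
```

```bash
python3 -c "
from h import *
st()"
```

```text
t 2.98 p [545.5   1.1  46.3] rpy [ 3.14e+00 -1.00e-03  9.78e-01] q6 0.53 F [-0.   0.6  1.8] T [-0.01  0.1   0.03] w 21.2
```

Run:
```python
from h import *
st()
a=vision.read_camera("top");b=vision.read_camera("side")
cv2.imwrite("pics/grasp2.png",np.hstack([cv2.resize(i[v-r:v+r,u-r:u+r],(400,400),interpolation=cv2.INTER_CUBIC) for i,u,v,r in((a,320,172,40),(b,330,193,25))]))
for b in vision.boxes_of("side","spring"): print(round(b["conf"],2),np.round(b["location"],3))
```

```text
t 2.98 p [545.5   1.1  46.3] rpy [ 3.14e+00 -1.00e-03  9.78e-01] q6 0.53 F [-0.   0.6  1.8] T [-0.01  0.1   0.03] w 21.2
0.79 [0.327 0.158 0.054]
0.66 [ 0.63  -0.024  0.054]
0.65 [ 0.544 -0.005  0.051]
```

View pics/grasp2.png

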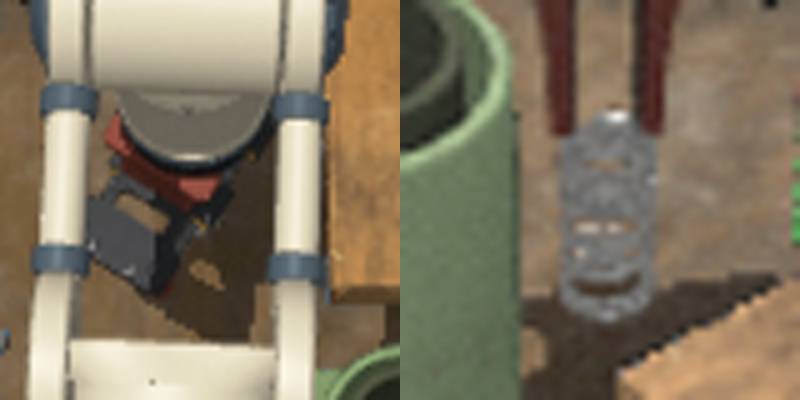

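Run:
```python
from h import *
s=st();p=np.array(s["position"]);print(np.round(s["qpos"],3))
print("tcp",proj("side",p),proj("top",p))
y=np.array([np.sin(.978),-np.cos(.978),0]);x=np.array([np.cos(.978),np.sin(.978),0])
for k in(-.04,-.02,.02,.04,.06):print(k,"alongx",np.round(proj("side",p+k*x),1),"up",np.round(proj("side",p+[0,0,k]),1))
```

```text
t 3.12 p [545.2   1.1  45.6] rpy [ 3.141 -0.     0.978] q6 0.53 F [-0.4  0.1 -0.4] T [-0.06  0.12  0.01] w 20.0
[-0.06  -0.039  1.61  -0.     1.57   0.533]
tcp (np.float64(329.99898181604925), np.float64(191.96863277352853)) (np.float64(319.00424842543754), np.float64(171.54413452947543))
-0.04 alongx [331.2 201.6] up [329.9 202.8]
-0.02 alongx [330.6 196.7] up [330.  197.5]
0.02 alongx [329.4 187.4] up [330.  186.3]
0.04 alongx [328.8 182.9] up [330.1 180.6]
0.06 alongx [328.3 178.5] up [330.1 174.6]
```

The gripper missed. The fingertips show at side row about 184.5, while the reported TCP projects to row 192, so they look either about 26 mm higher or about 30 mm further back. I'll reopen, go 22 mm lower and close, which is safe in either case.

Emit:
send_rows(
  moves=[
    [0,0,0,0],
    [0,0,0,0],
    [0,0,7,0],
    [0,0,14,0],
    [0,0,22,0],
  ],
  jaw=56,
)

```text
time_s: 3.75
position: [0.5449, 0.0012, 0.0226]
tcp_rot: [-3.141, 0.0, 0.978]
force: [-0.0, -0.2, 0.6]
gripper_width: 0.0558
finger_force: 0.0
```

Emit:
send_rows(
  moves=[
    [0,0,0,0],
    [0,0,0,0],
    [0,0,0,0],
    [0,0,0,0],
  ],
  jaw=20,
)

```text
time_s: 4.25
position: [0.5454, 0.0011, 0.0239]
tcp_rot: [3.141, -0.0, 0.978]
force: [0.5, -0.3, 0.2]
gripper_width: 0.0337
finger_force: 30.0
```

Gripped at 33.7 mm with 30 N, so the real tips sit about 25 mm higher than reported. Lifting and carrying to the post.

Emit:
send_rows(
  moves=[
    [0,0,-35,0],
    [0,0,-90,0],
    [0,0,-150,0],
    [-45,32,-150,0],
    [-90,65,-150,0],
  ],
)

```text
time_s: 4.88
position: [0.5492, -0.1105, 0.1746]
tcp_rot: [3.14, -0.001, 0.98]
force: [1.8, 0.9, -2.8]
gripper_width: 0.0336
finger_force: 30.0
```

Emit:
send_rows(
  moves=[
    [-48,35,0,0],
    [-95,69,0,0],
    [-142,103,0,0],
    [-188,136,0,0],
    [-222,161,0,0],
  ],
)

```text
time_s: 5.5
position: [0.5575, -0.3862, 0.1726]
tcp_rot: [-3.14, -0.0, 0.976]
force: [0.2, -0.0, -1.1]
gripper_width: 0.0338
finger_force: 30.0
```

```bash
python3 -c "
from h import *
go(.5587,-.3844,.134,.978)"
```

```text
t 5.5 p [ 557.5 -386.2  172.6] rpy [-3.14  -0.     0.976] q6 -0.06 F [ 0.2 -0.  -1.1] T [-0.07  0.1  -0.03] w 33.8
shift mm [ 2.1 -0.  38.6] turn -0.002
```

Emit:
send_rows(
  moves=[
    [1,0,12,0],
    [2,0,24,0],
    [2,0,34,0],
    [2,0,34,0],
    [2,0,34,0],
  ],
)

```text
time_s: 6.12
position: [0.5596, -0.3816, 0.1402]
tcp_rot: [3.141, 0.0, 0.979]
force: [-0.0, -0.3, -1.1]
gripper_width: 0.0336
finger_force: 30.0
```

Run:
```python
from h import *
st()
a=vision.read_camera("top");b=vision.read_camera("side")
cv2.imwrite("pics/top1.png",a);cv2.imwrite("pics/side1.png",b)
p=telemetry.get_state()["position"];print(p,proj("side",[p[0],p[1],.112]),proj("top",[p[0],p[1],.112]))
cv2.imwrite("pics/over.png",np.hstack([cv2.resize(i[v-25:v+25,u-25:u+25],(400,400),interpolation=cv2.INTER_CUBIC) for i,u,v in((a,442,162),(b,447,270))]))
```

```text
t 6.12 p [ 559.6 -381.6  140.2] rpy [3.141 0.    0.979] q6 -0.06 F [-0.  -0.3 -1.1] T [-0.07  0.1  -0.  ] w 33.6
[ 0.55964395 -0.3820702   0.14047841] (np.float64(451.45949878157694), np.float64(258.29513552568216)) (np.float64(447.06337543823065), np.float64(159.2092469680621))
```

View pics/over.png

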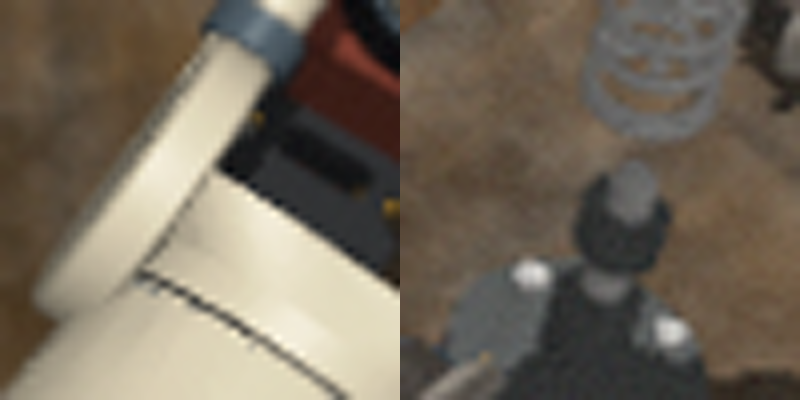

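Side view: bottom coil centre is at crop (656,98) and the post tip at (636,163). Allowing for the axis slope, the spring is in line with the post across the view. I shift 2 mm back in depth and lower over the tip.

Emit:
send_rows(
  moves=[
    [-2,0.5,5,0],
    [-2,0.5,15,0],
    [-2,0.5,25,0],
    [-2,0.5,31,0],
    [-2,0.5,31,0],
  ],
)

```text
time_s: 6.85
position: [0.5582, -0.3839, 0.1072]
tcp_rot: [-3.14, -0.0, 0.978]
force: [0.4, -0.7, -1.2]
gripper_width: 0.0336
finger_force: 30.0
```

Run:
```python
from h import *
st()
b=vision.read_camera("side");cv2.imwrite("pics/side2.png",b);st()
```

```text
t 6.85 p [ 558.2 -383.9  107.2] rpy [-3.14  -0.     0.978] q6 -0.06 F [ 0.4 -0.7 -1.2] T [-0.03  0.09  0.02] w 33.6
t 6.9 p [ 558.4 -384.1  108.1] rpy [-3.141 -0.     0.978] q6 -0.06 F [ 0.4 -0.7 -1.2] T [-0.07  0.13  0.01] w 33.6
```

Emit:
send_rows(
  moves=[
    [0,0,2,0],
    [0,0,4,0],
    [0,0,6,0],
    [0,0,8,0],
    [0,0,8,0],
  ],
)

```text
time_s: 7.52
position: [0.5587, -0.3843, 0.101]
tcp_rot: [3.141, 0.0, 0.978]
force: [0.0, 0.8, 2.1]
gripper_width: 0.0334
finger_force: 30.0
```

Run:
```python
from h import *
st()
b=vision.read_camera("side");cv2.imwrite("pics/side3.png",b);st()
```

```text
t 7.53 p [ 558.7 -384.3  101. ] rpy [3.141 0.    0.978] q6 -0.06 F [0.  0.8 2.1] T [-0.04  0.2  -0.01] w 33.4
t 7.58 p [ 558.8 -384.3  101.1] rpy [3.141 0.    0.978] q6 -0.06 F [-0.6 -0.5  2. ] T [-0.05  0.11  0.01] w 34.0
```

Contact came at TCP z of about 0.103, exactly as expected for the upper collar, with negligible side force. I add 1 mm and twist counter-clockwise.

Emit:
send_rows(
  moves=[
    [0,0,1,-0.1],
    [0,0,1,-0.2],
    [0,0,1,-0.3],
    [0,0,1,-0.4],
    [0,0,1,-0.5],
  ],
)

```text
time_s: 8.2
position: [0.5589, -0.3844, 0.0991]
tcp_rot: [3.141, 0.0, 1.481]
force: [1.2, -1.4, -1.9]
gripper_width: 0.0339
finger_force: 30.0
```

```bash
python3 -c "
from h import *
st()"
```

```text
t 8.2 p [ 558.9 -384.4   99.1] rpy [3.141 0.    1.481] q6 -0.56 F [ 1.2 -1.4 -1.9] T [-0.37 -0.44 -0.04] w 33.9
```

The force dropped, so the tang has found the slot. I lower while watching.

Emit:
send_rows(
  moves=[
    [0,0,1,0],
    [0,0,2,0],
    [0,0,3,0],
    [0,0,4,0],
    [0,0,4,0],
  ],
)

```text
time_s: 8.82
position: [0.5587, -0.3842, 0.0954]
tcp_rot: [3.141, 0.0, 1.478]
force: [2.2, -0.9, -0.8]
gripper_width: 0.0333
finger_force: 30.0
```

```bash
python3 -c "
from h import *
st()"
```

```text
t 8.82 p [ 558.7 -384.2   95.4] rpy [3.141 0.    1.478] q6 -0.56 F [ 2.2 -0.9 -0.8] T [-0.35 -0.48 -0.07] w 33.3
```

Emit:
send_rows(
  moves=[
    [0,0,1,0.04],
    [0,0,4,0.04],
    [0,0,7,0.04],
    [0,0,10,0.04],
    [0,0,10,0.04],
  ],
)

```text
time_s: 9.45
position: [0.5583, -0.384, 0.0847]
tcp_rot: [-3.141, -0.001, 1.438]
force: [2.0, -1.4, -2.0]
gripper_width: 0.0339
finger_force: 30.0
```

```bash
python3 -c "
from h import *
st()"
```

```text
t 9.45 p [ 558.3 -384.    84.7] rpy [-3.141e+00 -1.000e-03  1.438e+00] q6 -0.52 F [ 2.  -1.4 -2. ] T [-0.42 -0.36  0.01] w 33.9
```

Emit:
send_rows(
  moves=[
    [0,0,3,0.02],
    [0,0,6,0.02],
    [0,0,9,0.02],
    [0,0,9,0.02],
  ],
)

```text
time_s: 9.95
position: [0.5586, -0.3843, 0.0762]
tcp_rot: [3.142, 0.0, 1.418]
force: [0.4, -2.7, -1.1]
gripper_width: 0.0339
finger_force: 30.0
```

```bash
python3 -c "
from h import *
st()"
```

```text
t 9.95 p [ 558.6 -384.3   76.2] rpy [3.142 0.    1.418] q6 -0.5 F [ 0.4 -2.7 -1.1] T [-0.48 -0.17 -0.02] w 33.9
```

The tang is now in the bare neck. I turn clockwise, then press lightly onto the lower collar.

Emit:
send_rows(
  moves=[
    [-0.5,0,0,0.15],
    [-0.5,0,0,0.3],
    [-0.5,0,0,0.45],
    [-0.5,0,0,0.6],
    [-0.5,0,0,0.6],
  ],
)

```text
time_s: 10.58
position: [0.5585, -0.3848, 0.0762]
tcp_rot: [-3.142, 0.0, 0.819]
force: [1.6, -2.6, -0.7]
gripper_width: 0.0334
finger_force: 30.0
```

```bash
python3 -c "
from h import *
st()"
```

```text
t 10.57 p [ 558.5 -384.8   76.2] rpy [-3.142  0.     0.819] q6 0.1 F [ 1.6 -2.6 -0.7] T [-0.51 -0.18  0.01] w 33.4
```

Emit:
send_rows(
  moves=[
    [-0.2,0.8,3,0],
    [-0.2,0.8,6,0],
    [-0.2,0.8,8,0],
    [-0.2,0.8,9.5,0],
    [-0.2,0.8,9.5,0],
  ],
)

```text
time_s: 11.2
position: [0.5589, -0.3853, 0.0674]
tcp_rot: [3.141, 0.0, 0.818]
force: [-1.9, 0.9, 3.2]
gripper_width: 0.0337
finger_force: 30.0
```

```bash
python3 -c "
from h import *
st()"
```

```text
t 11.2 p [ 558.9 -385.3   67.4] rpy [3.141 0.    0.818] q6 0.1 F [-1.9  0.9  3.2] T [-0.02  0.41 -0.01] w 33.7
```

Emit:
send_rows(
  moves=[
    [0,-0.3,0.3,0.09],
    [0,-0.3,0.3,0.18],
    [0,-0.3,0.3,0.27],
    [0,-0.3,0.3,0.36],
    [0,-0.3,0.3,0.45],
  ],
)

```text
time_s: 11.82
position: [0.5591, -0.3853, 0.0672]
tcp_rot: [3.141, -0.001, 0.365]
force: [-0.4, -0.3, 2.4]
gripper_width: 0.0338
finger_force: 30.0
```

```bash
python3 -c "
from h import *
st()"
```

```text
t 11.82 p [ 559.1 -385.3   67.2] rpy [ 3.141e+00 -1.000e-03  3.650e-01] q6 0.55 F [-0.4 -0.3  2.4] T [ 0.02  0.11 -0.02] w 33.8
```

Emit:
send_rows(
  moves=[
    [0,0,0.5,0.09],
    [0,0,0.5,0.18],
    [0,0,0.5,0.27],
    [0,0,0.5,0.36],
    [0,0,0.5,0.45],
  ],
)

```text
time_s: 12.45
position: [0.5591, -0.3844, 0.0654]
tcp_rot: [-3.14, -0.0, -0.084]
force: [1.5, 0.4, -0.9]
gripper_width: 0.0336
finger_force: 30.0
```

```bash
python3 -c "
from h import *
st()"
```

```text
t 12.45 p [ 559.1 -384.4   65.4] rpy [-3.14  -0.    -0.084] q6 1.0 F [ 1.5  0.4 -0.9] T [ 0.25 -0.1   0.26] w 33.6
```

It has dropped into the lower slot, with 0.26 N·m of twist from over-rotating. I ease back and lower.

Emit:
send_rows(
  moves=[
    [0,0,0,-0.05],
    [0,0,2,-0.05],
    [0,0,4,-0.05],
    [0,0,6,-0.05],
    [0,0,6,-0.05],
  ],
)

```text
time_s: 13.08
position: [0.5591, -0.3848, 0.0606]
tcp_rot: [-3.141, -0.001, -0.032]
force: [1.8, 4.2, 4.2]
gripper_width: 0.0336
finger_force: 30.0
```

```bash
python3 -c "
from h import *
st()"
```

```text
t 13.07 p [ 559.1 -384.8   60.6] rpy [-3.141e+00 -1.000e-03 -3.200e-02] q6 0.95 F [1.8 4.2 4.2] T [ 0.91 -0.01  0.11] w 33.6
```

Emit:
send_rows(
  moves=[
    [0,0,0,-0.02],
    [0,0,0,-0.04],
    [0,0,0,-0.06],
    [0,0,0,-0.06],
  ],
)

```text
time_s: 13.58
position: [0.5585, -0.3852, 0.0596]
tcp_rot: [-3.141, 0.001, 0.028]
force: [1.3, 3.2, 0.7]
gripper_width: 0.0335
finger_force: 30.0
```

```bash
python3 -c "
from h import *
st()"
```

```text
t 13.57 p [ 558.5 -385.2   59.6] rpy [-3.141e+00  1.000e-03  2.800e-02] q6 0.89 F [1.3 3.2 0.7] T [ 0.6  -0.04  0.01] w 33.5
```

Emit:
send_rows(
  moves=[
    [0.2,-0.4,1,0],
    [0.2,-0.4,3,0],
    [0.2,-0.4,5,0],
    [0.2,-0.4,7,0],
    [0.2,-0.4,7,0],
  ],
)

```text
time_s: 14.2
position: [0.5587, -0.3848, 0.0527]
tcp_rot: [-3.142, 0.0, 0.028]
force: [0.9, 2.0, 1.2]
gripper_width: 0.0335
finger_force: 30.0
```

```bash
python3 -c "
from h import *
st()"
```

```text
t 14.2 p [ 558.7 -384.8   52.7] rpy [-3.142  0.     0.028] q6 0.89 F [0.9 2.  1.2] T [ 0.34 -0.04  0.01] w 33.5
```

Sliding well at about 2.3 N.

Emit:
send_rows(
  moves=[
    [0.1,-0.2,2.5,0],
    [0.1,-0.2,5,0],
    [0.1,-0.2,7.5,0],
    [0.1,-0.2,10,0],
    [0.1,-0.2,10,0],
  ],
)

```text
time_s: 14.82
position: [0.5589, -0.3848, 0.0429]
tcp_rot: [3.141, 0.0, 0.028]
force: [1.3, -1.0, 0.7]
gripper_width: 0.0336
finger_force: 30.0
```

```bash
python3 -c "
from h import *
st()"
```

```text
t 14.82 p [ 558.9 -384.8   42.9] rpy [3.141 0.    0.028] q6 0.89 F [ 1.3 -1.   0.7] T [-0.12 -0.01  0.01] w 33.6
```

Emit:
send_rows(
  moves=[
    [0,0,2.5,0],
    [0,0,5,0],
    [0,0,7,0],
    [0,0,8.5,0],
    [0,0,8.5,0],
  ],
)

```text
time_s: 15.45
position: [0.5591, -0.3849, 0.0347]
tcp_rot: [3.141, -0.0, 0.028]
force: [1.0, -2.4, 3.2]
gripper_width: 0.0339
finger_force: 30.0
```

```bash
python3 -c "
from h import *
st()"
```

```text
t 15.45 p [ 559.1 -384.9   34.7] rpy [ 3.141 -0.     0.028] q6 0.89 F [ 1.  -2.4  3.2] T [-0.36 -0.03  0.06] w 33.9
```

Emit:
send_rows(
  moves=[
    [0,0.3,0.7,0],
    [0,0.3,1.4,0],
    [0,0.3,2,0],
    [0,0.3,2,0],
  ],
)

```text
time_s: 15.95
position: [0.5593, -0.385, 0.0332]
tcp_rot: [3.141, -0.001, 0.028]
force: [0.1, -0.5, 5.8]
gripper_width: 0.0336
finger_force: 30.0
```

Run:
```python
from h import *
st();cv2.imwrite("pics/side4.png",vision.read_camera("side"));st()
```

```text
t 15.95 p [ 559.3 -385.    33.2] rpy [ 3.141e+00 -1.000e-03  2.800e-02] q6 0.89 F [ 0.1 -0.5  5.8] T [-0.17  0.05 -0.  ] w 33.6
t 16.0 p [ 559.3 -385.    33.3] rpy [ 3.141e+00 -1.000e-03  2.800e-02] q6 0.89 F [ 1.  -1.6  5.6] T [-0.16  0.04  0.1 ] w 33.3
```

Emit:
send_rows(
  moves=[
    [0,0,0,0.03],
    [0,0,0,-0.03],
    [0,0,0,0.03],
    [0,0,0,0],
    [0,0,0,0],
  ],
)

```text
time_s: 16.62
position: [0.5592, -0.3849, 0.0331]
tcp_rot: [3.141, -0.001, 0.03]
force: [0.6, -1.6, 5.9]
gripper_width: 0.0339
finger_force: 30.0
```

Run:
```python
from h import *
st();b=vision.read_camera("side");st()
c=proj("side",[.559,-.385,.05]);u,v=int(c[0]),int(c[1]);print(u,v)
cv2.imwrite("pics/seat.png",cv2.resize(b[v-25:v+25,u-25:u+25],(600,600),interpolation=cv2.INTER_CUBIC))
```

```text
t 16.62 p [ 559.2 -384.9   33.1] rpy [ 3.141e+00 -1.000e-03  3.000e-02] q6 0.89 F [ 0.6 -1.6  5.9] T [-0.14 -0.02 -0.08] w 33.9
t 16.68 p [ 559.3 -384.9   33.1] rpy [ 3.141e+00 -1.000e-03  3.000e-02] q6 0.89 F [ 0.7 -2.1  6. ] T [-0.1  -0.05  0.05] w 33.3
446 277
```

View pics/seat.png

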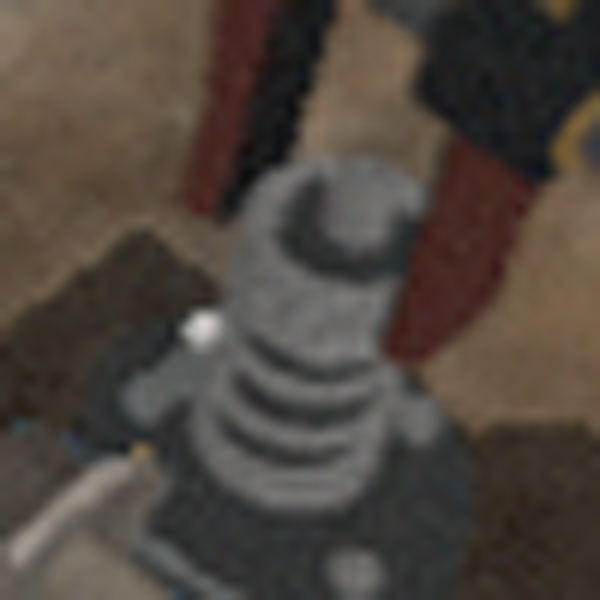

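The spring shows on the flange, with the bottom coil at crop (290,490). One more gentle push to confirm, then relax to neutral.

Emit:
send_rows(
  moves=[
    [0,0.2,0.8,0.03],
    [0,0.2,0.8,-0.03],
    [0,0.2,0.8,0],
    [0,0.2,0.8,0],
  ],
)

```text
time_s: 17.18
position: [0.5594, -0.385, 0.0324]
tcp_rot: [3.141, -0.001, 0.03]
force: [1.0, -1.2, 4.5]
gripper_width: 0.0332
finger_force: 30.0
```

Emit:
send_rows(
  moves=[
    [0,0,-1.5,0],
    [0,0,-3,0],
    [0,0,-4,0],
    [0,0,-4,0],
  ],
)

```text
time_s: 17.68
position: [0.5589, -0.3849, 0.0351]
tcp_rot: [-3.141, 0.001, 0.028]
force: [2.9, -2.0, -2.0]
gripper_width: 0.0334
finger_force: 30.0
```

```bash
python3 -c "
from h import *
st()"
```

```text
t 17.68 p [ 558.9 -384.9   35.1] rpy [-3.141e+00  1.000e-03  2.800e-02] q6 0.89 F [ 2.9 -2.  -2. ] T [-0.26 -0.29  0.03] w 33.4
```

At z 0.0324 it gives 5.6 N, about 3.5 mm × 1.5 N/mm, so it is home on the flange. I press lightly, release and rise.

Emit:
send_rows(
  moves=[
    [0,0,1.5,0],
    [0,0,2.5,0.02],
    [0,0,2.5,-0.02],
    [0,0,2.5,0],
    [0,0,2.5,0],
  ],
)

```text
time_s: 18.3
position: [0.5592, -0.3849, 0.0338]
tcp_rot: [3.142, -0.0, 0.027]
force: [1.2, 0.0, 5.1]
gripper_width: 0.0336
finger_force: 30.0
```

Emit:
send_rows(
  moves=[
    [0,0,0,0],
    [0,0,0,0],
    [0,0,0,0],
    [0,0,0,0],
  ],
  jaw=58,
)

```text
time_s: 18.8
position: [0.5588, -0.3849, 0.0329]
tcp_rot: [-3.141, 0.001, 0.028]
force: [-0.2, -0.1, -0.0]
gripper_width: 0.0576
finger_force: 0.0
```

Emit:
send_rows(
  moves=[
    [0,0,-15,0],
    [0,0,-45,0],
    [0,0,-80,0],
    [0,0,-120,0],
    [0,0,-120,0],
  ],
)

```text
time_s: 19.42
position: [0.5607, -0.3863, 0.16]
tcp_rot: [3.135, -0.008, 0.028]
force: [1.1, 0.3, -0.3]
gripper_width: 0.0579
finger_force: 0.0
```

Run:
```python
from h import *
st();b=vision.read_camera("side")
c=proj("side",[.559,-.385,.05]);u,v=int(c[0]),int(c[1])
cv2.imwrite("pics/final.png",cv2.resize(b[v-30:v+20,u-25:u+25],(600,600),interpolation=cv2.INTER_CUBIC))
```

```text
t 19.43 p [ 560.7 -386.3  160. ] rpy [ 3.135 -0.008  0.028] q6 0.89 F [ 1.1  0.3 -0.3] T [-0.04  0.13  0.03] w 57.9
```

View pics/final.png

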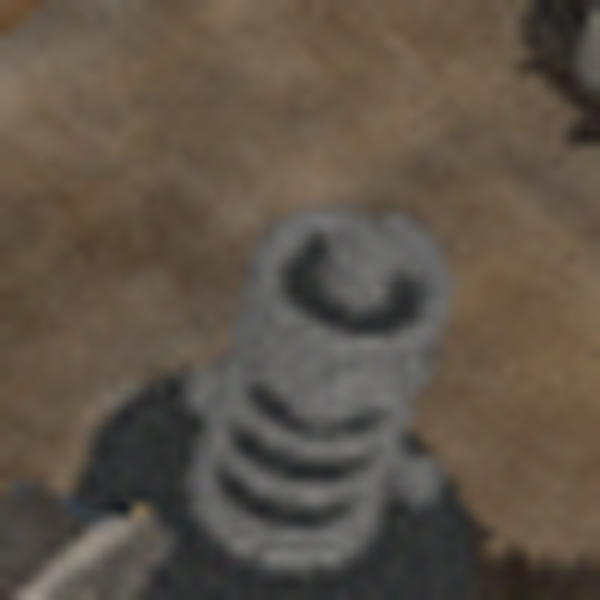

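The spring stands free on the post. Its bottom coil's lower edge is at row 294, the same as when pressed home, and the gripper is well clear.

```bash
python3 -c "
from h import *
print(ticket.hand_in())"
```

```text
the job is handed in; nothing more can be done
None
```

The steel spring is on the post, tang through both slots and bottom coil resting on the flange; I let go of it and handed the job in at about 19 s, with about 7 N the most downward force I read and the other loose parts left alone.

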